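Find the loose hardener cap and set the bottle aside

ROBOT

A 6-joint arm with a two-finger parallel gripper is mounted at the origin on the work surface. World frame = base frame: x ahead of the robot, y to its left, z up, the work surface at z = 0. Lengths are in m, angles in rad, forces in N, time in s.
With the tool pointing down it reaches from about 0.375 to 0.925 m from the base axis. Payload 5.7 kg.
Tool frame: the origin (TCP) lies midway between the tips of the shut fingers; the grasp point (between the pads) lies 19 mm behind it; y points along the fingers, z is the direction in which the jaws open and shut, and the axes are right-handed (so a half turn about y gives the same grasp; the last joint's range is limited). The gripper opens to 85 mm and grips with 20 to 120 N. Pads are 22 mm wide; open, the fingers measure 114 mm over their backs; the gripper's body (76 mm by 85 mm) begins 54 mm behind the grasp point. The pads swing forward as they close: fully open they stand 13 mm farther back than shut.
Start: joints at [-1.349, 0.359, 1.51, -0, 1.272, -0.115], TCP at [0.198, -0.566, 0.231] pointing down, gripper open.
Joint ranges: [-2.97, 2.97], [-1.01, 2.36], [0.21, 2.38], [-0.96, 4.11], [0.2, 2.71], [-2.98, 2.98]. Speed limits (rad/s): [2.39, 2.39, 3.14, 3.14, 3.14, 3.14].

INTERFACE

Orientations are given as [roll, pitch, yaw] about the fixed x, y, z axes, in that order (R = Rz(yaw) Ry(pitch) Rx(roll)).
In Python, from cell import get_state, optics, ticket gives the robot as it stands. The module is installed in compiled form; this text tells all that it offers.
- The arm moves only by the tool arm_command, never from a script. Its argument "commands" is text: rows parted by semicolons, each of 7 numbers parted by spaces: the opening, from 0 (shut) to 1 (fully open), then the shift along the tool's x, y, z in mm, then the turn, a rotation vector about the tool's x, y, z in rad. A call has 1 to 5 rows; each row is the pose to reach, as a shift and turn from the pose commanded when the call began, along the tool's axes at that moment; what a row does not reach only later rows make up. A row lasts 1/10 s, in which the tool goes at most 50 mm and 8.59 degrees, less where a joint would pass 70% of its speed; a pose out of reach is approached as far as the arm can. A call with a gripper value outside its range is refused whole. The fingers move at their own pace and stop on an object; the grip force is fixed at half the most. Time passes only in rows, so rows that repeat a pose let the fingers close. It gives the time, the measured TCP pose, the force and the opening at its end, in the units of the state.
- get_state(): the state, without advancing time (a new reading comes with each control period).
- optics.capture(name): name is "scene" or "top" or "wrist"; returns a dict with "image" (480x640x3 uint8, blue, green, red), "vfov" (degrees; the focal length in pixels is half the picture's height over the tangent of half this angle, whatever the lens; pixels are square), "cx", "cy" (the principal point, pixels), "k1" (the pictures are not rectified: a ray, as slopes to the right and down, at radius r is drawn at 1 + k1 r^2 times it, then the intrinsics apply), "world_from_camera" (4x4, takes a point from camera to world coordinates); the wrist camera has in their place "hand_eye" (4x4, takes a point from camera to tool coordinates, whose origin is the TCP and whose axes are the tool frame's). Camera axes: x right, y up, looking along -z (the intrinsics and any distortion apply to the point x, -y, -z); pixel columns grow to the right and rows downward; lengths in m; the calibration is good to about 2 mm. A picture is of the moment at which its call begins: read the wrist's pose just before it. There is no depth.
- ticket.finish_job(): hands the job in, once; it reports no verdict.
The state is a dict: "time": time; "q": joint angles; "qd": joint speeds; "effort": joint torques, N m; "position": TCP position; "eef_rot": TCP orientation; "wrist_force": force on the tool from outside, world axes, zero at the start; "wrist_torque": the same for the moment, N m; "finger_gap": opening from 0.0 (shut) to 1.0 (fully open).
Only numpy, scipy, OpenCV 4.12 (cv2) and the standard library are available. Lean on these libraries where they do the work, as an engineer would, in place of code of your own. Each camera call takes 0.05 s, during which the arm holds its last target.

TASK

One of the four resin-hardener bottles in the crate has a cap that was never tightened: feel each cap with a gentle clockwise twist until you find it, and do not force the sound caps round. Screw the loose cap down until it is fully home, then stand that bottle upright in the shallow tray, to be tested for damp; leave the sound bottles in the crate and the other things where they are.

Things in the scene. Friction and masses are not known exactly. Their poses are not given: they have to be found in the camera images.
- crate: Plywood bottle crate, 178 x 178 mm and 50 mm high, fixed to the bench, with four square pockets (74 mm wide, 84 mm between centres, floor 10 mm up) that keep the bottles from turning. Origin under its centre on the bench; pocket centres at x, y = +-42 mm along its own x and y axes.
- tray: Shallow cream plastic tray, 240 mm (its x) by 180 mm (its y), rim 26 mm high, floor and walls 5 mm thick, empty, fixed to the bench. Origin under its centre on the bench.
- grip_a (a point): Centre of the cap of bottle a: on its axis, half-way up the cap, 117 mm above the bottle's underside; axes are the bottle's, z up. White plastic bottle, 70 x 70 mm square, body 80 mm high, slack in its pocket by about 2 mm a side and 0.06 rad either way, 0.25 to 0.45 kg, 132 mm high with its cap. Cap: round, ribbed, grey, 45 mm across, 30 mm high; shoulder 12 mm or more below the cap's edge.
- cap_a (a joint): Angle of cap a on its bottle, rad, near 0 (within 0.1) at the start whether loose or not; grows as it is screwed down, clockwise seen from above. A sound cap, already tight, holds still up to about 0.6 N m; the loose one turns at less than 0.2 N m until it comes up hard at the end of its thread, 0.5 to 0.8 rad on.
- grip_b (a point): Centre of the cap of bottle b: on its axis, half-way up the cap, 117 mm above the bottle's underside; axes are the bottle's, z up. Size and looks as bottle a: the four look alike, and the loose cap may be on any of them.
- cap_b (a joint): Angle of cap b on its bottle, rad, near 0 (within 0.1) at the start whether loose or not; grows as it is screwed down, clockwise seen from above. As cap a.
- grip_c (a point): Centre of the cap of bottle c: on its axis, half-way up the cap, 117 mm above the bottle's underside; axes are the bottle's, z up. Bottle as bottle a.
- cap_c (a joint): Angle of cap c on its bottle, rad, near 0 (within 0.1) at the start whether loose or not; grows as it is screwed down, clockwise seen from above. As cap a.
- grip_d (a point): Centre of the cap of bottle d: on its axis, half-way up the cap, 117 mm above the bottle's underside; axes are the bottle's, z up. Bottle as bottle a.
- cap_d (a joint): Angle of cap d on its bottle, rad, near 0 (within 0.1) at the start whether loose or not; grows as it is screwed down, clockwise seen from above. As cap a.
- brush_pot: White plastic pot of brushes, 76 mm across, pot 95 mm high, brushes to about 210 mm; a bystander. Origin under its centre.
- bowl: Small white bowl, 84 mm across, 35 mm high; a bystander. Origin under its centre.
- tape: Roll of masking tape lying flat, 90 mm across, 22 mm high; a bystander. Origin under its centre.
Things that resemble listed ones, but are neither listed nor needed, are in the scene too. What is shaped like the part that bears grip_a but blue, orange or red is not meant.

How it is judged:
On the way:
1. the loose cap is screwed down to the end of its thread while its bottle is in its pocket (((value of joint cap_a above 0.55 rad and z of grip_a in the frame of crate below 0.152 m) or (value of joint cap_b above 0.55 rad and z of grip_b in the frame of crate below 0.152 m) or (value of joint cap_c above 0.55 rad and z of grip_c in the frame of crate below 0.152 m) or (value of joint cap_d above 0.55 rad and z of grip_d in the frame of crate below 0.152 m))), for 0.2 s.
At the end, for the whole second after the job is handed in: The bottle whose cap was loose stands upright (within 5 degrees) on the floor of the tray, wholly inside its rim, its cap still screwed home (within 0.1 rad of the end of its thread); the three sound bottles are in their pockets with their caps unturned (within about 10 degrees) (((value of joint cap_a above 0.55 rad and x of grip_a in the frame of tray between -0.085 and 0.085 m and y of grip_a in the frame of tray between -0.055 and 0.055 m and z of grip_a in the frame of tray between 0.117 and 0.127 m and angle between grip_a's own z axis and vertical below 0.08 rad and value of joint each of cap_b, cap_c, cap_d below 0.28 rad and z of each of grip_b, grip_c, grip_d in the frame of crate below 0.132 m and horizontal distance between each of grip_b, grip_c, grip_d and crate below 0.075 m) or (value of joint cap_b above 0.55 rad and x of grip_b in the frame of tray between -0.085 and 0.085 m and y of grip_b in the frame of tray between -0.055 and 0.055 m and z of grip_b in the frame of tray between 0.117 and 0.127 m and angle between grip_b's own z axis and vertical below 0.08 rad and value of joint each of cap_a, cap_c, cap_d below 0.28 rad and z of each of grip_a, grip_c, grip_d in the frame of crate below 0.132 m and horizontal distance between each of grip_a, grip_c, grip_d and crate below 0.075 m) or (value of joint cap_c above 0.55 rad and x of grip_c in the frame of tray between -0.085 and 0.085 m and y of grip_c in the frame of tray between -0.055 and 0.055 m and z of grip_c in the frame of tray between 0.117 and 0.127 m and angle between grip_c's own z axis and vertical below 0.08 rad and value of joint each of cap_a, cap_b, cap_d below 0.28 rad and z of each of grip_a, grip_b, grip_d in the frame of crate below 0.132 m and horizontal distance between each of grip_a, grip_b, grip_d and crate below 0.075 m) or (value of joint cap_d above 0.55 rad and x of grip_d in the frame of tray between -0.085 and 0.085 m and y of grip_d in the frame of tray between -0.055 and 0.055 m and z of grip_d in the frame of tray between 0.117 and 0.127 m and angle between grip_d's own z axis and vertical below 0.08 rad and value of joint each of cap_a, cap_b, cap_c below 0.28 rad and z of each of grip_a, grip_b, grip_c in the frame of crate below 0.132 m and horizontal distance between each of grip_a, grip_b, grip_c and crate below 0.075 m))); the robot touches nothing.
It fails at once if a second cap is turned: any cap but the loose one screwed on by more than about 10 degrees, or any cap unscrewed by as much (value of joint each of cap_a, cap_b above 0.28 rad or value of joint each of cap_a, cap_c above 0.28 rad or value of joint each of cap_a, cap_d above 0.28 rad or value of joint each of cap_b, cap_c above 0.28 rad or value of joint each of cap_b, cap_d above 0.28 rad or value of joint each of cap_c, cap_d above 0.28 rad or value of joint any of cap_a, cap_b, cap_c, cap_d below -0.28 rad).
It fails at once if a bottle is lifted 25 mm or more out of its pocket though its cap has not been screwed home (a sound cap cannot be), so a sound bottle never ((z of grip_a in the frame of crate above 0.152 m and value of joint cap_a below 0.5 rad) or (z of grip_b in the frame of crate above 0.152 m and value of joint cap_b below 0.5 rad) or (z of grip_c in the frame of crate above 0.152 m and value of joint cap_c below 0.5 rad) or (z of grip_d in the frame of crate above 0.152 m and value of joint cap_d below 0.5 rad)).
It fails at once if a bottle is tipped by more than 30 degrees (angle between any of grip_a, grip_b, grip_c, grip_d's own z axis and vertical above 0.52 rad).
It fails at once if the pot, bowl or tape is pushed more than 30 mm (distance of any of brush_pot, bowl, tape from where it was at the start of the episode above 0.03 m).
It also fails if it takes over 72 s, if anything falls off the work surface, if the arm or the gripper's body presses on something with over 40 N, if the wrist force passes 120 N, or if a joint passes its speed limit or range.

## Working session

There is one attempt and no reset: what is moved stays moved. The work goes in short steps, Python scripts to look and compute and a tool call to move; the robot and the scene stay as the last step left them, time stands still between calls to the robot, and variables do not carry over. Pictures are saved under pics/ and viewed, and the job is handed in when it is done.

Besides the shell and the picture viewer there is one more tool, called in YAML: its name, and indented under it one key for each argument. arm_command: Moves the arm, as the interface text tells. Its arguments: {"type":"object","properties":{"commands":{"type":"string"}},"required":["commands"]}

```bash
mkdir -p pics; cat > h.py <<'E'
import numpy as np, cv2
from cell import get_state, optics, ticket
from scipy.spatial.transform import Rotation as R
def cap(name,fn):
    s=get_state(); c=optics.capture(name); cv2.imwrite('pics/'+fn+'.png',c['image'])
    import pickle; pickle.dump((s,c),open('pics/'+fn+'.pkl','wb')); return s,c
E
python3 - <<'E'
from h import *
s=get_state(); print(s)
for n in('scene','top','wrist'):
    s,c=cap(n,n+'0'); print(n,{k:v for k,v in c.items() if k!='image'})
E
```

```text
{'time': 0.0, 'q': array([-1.34906975e+00,  3.59520398e-01,  1.51145772e+00,  2.14328860e-05,
        1.27245145e+00, -1.15067337e-01]), 'qd': array([ 0.00077485, -0.00172868,  0.00017352,  0.00012874, -0.00032219,
       -0.00162095]), 'effort': array([ 2.83895060e-03, -5.27611113e+01, -2.78619987e+01,  1.54521695e-04,
        1.34274771e-02,  2.06756800e-05]), 'position': array([ 0.19814659, -0.56562119,  0.23043477]), 'eef_rot': array([-1.57261874e+00,  2.31241888e-04, -2.80480527e+00]), 'wrist_force': array([ 0.69397116, -0.15672068, -0.2005202 ]), 'wrist_torque': array([-0.00772761,  0.02897364,  0.00774126]), 'finger_gap': 0.9991267667142614}
scene {'vfov': 54.160966231769336, 'cx': 316.547668738597, 'cy': 239.2438174686454, 'k1': -0.11007523655801067, 'world_from_camera': array([[ 0.83402969, -0.43546884,  0.33876448,  0.87612134],
       [ 0.55150038,  0.67533884, -0.48965782, -0.47642401],
       [-0.01555009,  0.59521789,  0.80341387,  0.93087898],
       [ 0.        ,  0.        ,  0.        ,  1.        ]])}
top {'vfov': 53.43088465048758, 'cx': 318.72095892070683, 'cy': 234.89310156732256, 'k1': 0.009049024832485982, 'world_from_camera': array([[ 0.01551505,  0.99391891, -0.10901599,  0.42723745],
       [-0.99979845,  0.01681069,  0.01097579,  0.04158886],
       [ 0.01274168,  0.10882372,  0.9939794 ,  1.0856379 ],
       [ 0.        ,  0.        ,  0.        ,  1.        ]])}
wrist {'vfov': 60.352065902846576, 'cx': 317.1556788211995, 'cy': 240.1747428645669, 'k1': -0.04547563860913377, 'hand_eye': array([[ 8.53817876e-04, -9.63930119e-01, -2.66154084e-01,
        -6.70705215e-02],
       [ 9.88871025e-04,  2.66154865e-01, -9.63929774e-01,
        -1.42324733e-01],
       [ 9.99999147e-01,  5.59828411e-04,  1.18045035e-03,
        -2.60417893e-04],
       [ 0.00000000e+00,  0.00000000e+00,  0.00000000e+00,
         1.00000000e+00]])}
```

View pics/scene0.png

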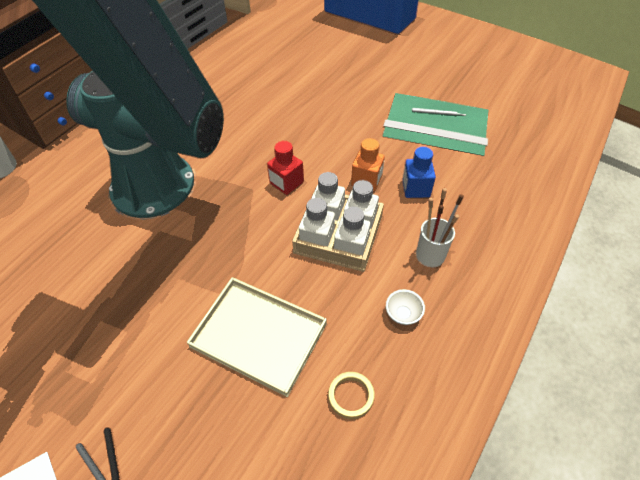

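View pics/top0.png

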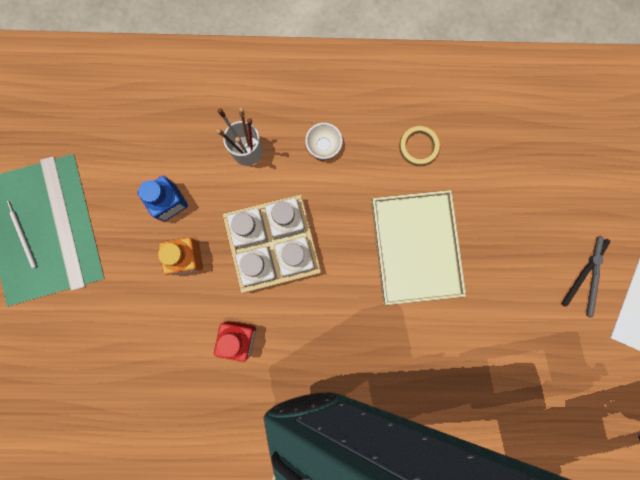

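View pics/wrist0.png

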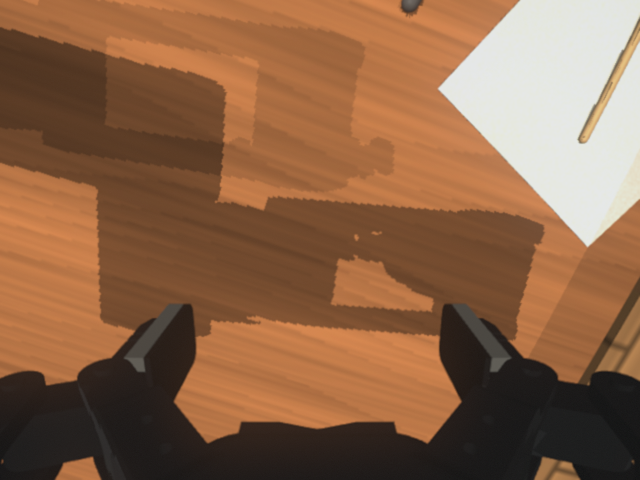

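Top view: crate around (271,243), with four grey caps at about (243,224), (284,214), (254,264) and (293,254). The tray is at (419,247). The red, orange and blue bottles are look-alikes outside the crate and are not meant. I'll enlarge the crate in both views.

```bash
python3 - <<'E'
from h import *
a=cv2.imread('pics/top0.png')[185:300,210:335]; b=cv2.imread('pics/scene0.png')[165:275,285:395]
a=cv2.resize(a,(395,360),interpolation=cv2.INTER_NEAREST);b=cv2.resize(b,(395,360),interpolation=cv2.INTER_NEAREST)
cv2.imwrite('pics/crop0.png',np.hstack([a,b]))
E
```

```text
(no output)
```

View pics/crop0.png

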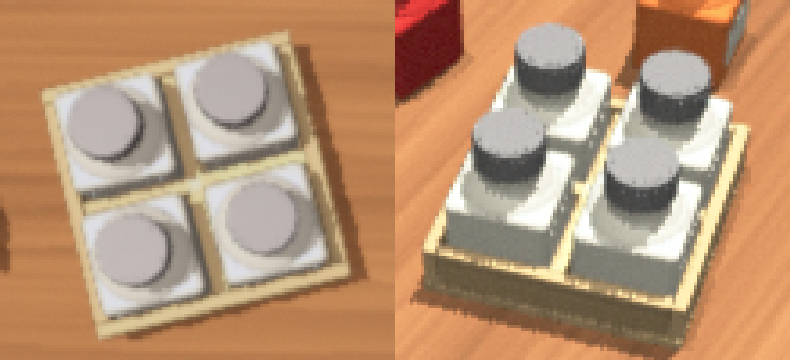

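The crop shows four identical white bottles with grey caps in the plywood crate. These are the ones meant, and any of them may be loose. Next I'll measure the cap tops and crate corners in two views.

```bash
cat >> h.py <<'E'
import pickle
def ray(s,c,uv):
    f=240/np.tan(np.radians(c['vfov'])/2)
    d=(np.array(uv,float)-[c['cx'],c['cy']])/f
    rd=np.hypot(*d); r=rd
    for _ in range(20): r=rd/(1+c['k1']*r*r)
    d=d*(r/rd if rd>0 else 1)
    v=np.array([d[0],-d[1],-1.])
    if 'world_from_camera' in c: T=c['world_from_camera']
    else:
        W=np.eye(4);W[:3,:3]=R.from_euler('xyz',s['eef_rot']).as_matrix();W[:3,3]=s['position'];T=W@c['hand_eye']
    v=T[:3,:3]@v
    return T[:3,3],v/np.linalg.norm(v)
def plane(o,v,z): return o+v*(z-o[2])/v[2]
def meet(rs):
    A=np.zeros((3,3));b=np.zeros(3)
    for o,v in rs:
        P=np.eye(3)-np.outer(v,v);A+=P;b+=P@o
    x=np.linalg.solve(A,b)
    return x,[np.linalg.norm((np.eye(3)-np.outer(v,v))@(x-o)) for o,v in rs]
def load(fn): return pickle.load(open('pics/'+fn+'.pkl','rb'))
E
python3 - <<'E'
from h import *
for fn,pts in(('top0',[(243,224),(284,214),(254,264),(293,254)]),('scene0',[(328,183),(363,190),(317,208),(354,217)])):
    s,c=load(fn);im=c['image'];hsv=cv2.cvtColor(im,cv2.COLOR_BGR2HSV)
    for p in pts:
        u,v=p; print(fn,p,hsv[v-4:v+2,u-2:u+3].reshape(-1,3).mean(0), [tuple(int(a) for a in hsv[v+dy,u]) for dy in range(-14,18,2)],[tuple(int(a) for a in hsv[v,u+dx]) for dx in range(-16,18,3)])
E
```

```text
top0 (243, 224) [  5.76666667  14.96666667 190.86666667] [(20, 76, 207), (16, 24, 178), (5, 15, 185), (3, 15, 190), (3, 15, 191), (5, 15, 191), (8, 16, 191), (5, 15, 191), (5, 15, 191), (8, 15, 190), (8, 16, 192), (8, 15, 192), (8, 18, 159), (17, 31, 132), (17, 25, 218), (17, 25, 215)] [(20, 80, 219), (17, 8, 213), (3, 15, 192), (5, 15, 191), (5, 15, 191), (5, 15, 191), (8, 15, 191), (5, 15, 190), (8, 15, 185), (8, 23, 87), (17, 30, 152), (17, 32, 142)]
top0 (284, 214) [  4.86666667  14.16666667 185.43333333] [(18, 46, 212), (12, 18, 180), (3, 14, 184), (5, 15, 185), (3, 14, 184), (5, 15, 185), (3, 14, 185), (6, 14, 185), (6, 14, 186), (5, 15, 187), (6, 14, 186), (8, 15, 187), (8, 19, 108), (18, 29, 148), (17, 25, 216), (17, 24, 212)] [(20, 7, 214), (15, 22, 184), (8, 16, 188), (8, 15, 187), (6, 14, 187), (3, 12, 186), (3, 14, 186), (6, 14, 185), (6, 14, 182), (17, 33, 141), (17, 32, 145), (17, 94, 120)]
top0 (254, 264) [  6.16666667  14.43333333 193.        ] [(17, 26, 204), (17, 24, 200), (8, 16, 176), (8, 15, 192), (8, 15, 192), (8, 15, 193), (8, 15, 192), (8, 15, 192), (3, 14, 19
[... 1893 characters left out ...]
 7, 76), (15, 14, 73), (21, 21, 87), (30, 23, 134), (26, 23, 158)] [(12, 141, 221), (12, 142, 221), (0, 8, 121), (15, 8, 201), (15, 8, 197), (17, 9, 197), (15, 8, 196), (20, 8, 198), (20, 6, 138), (25, 26, 129), (35, 25, 133), (28, 24, 146)]
scene0 (354, 217) [ 15.53333333   8.33333333 197.13333333] [(26, 28, 182), (24, 27, 189), (24, 7, 193), (20, 8, 195), (20, 8, 197), (15, 5, 196), (13, 9, 196), (20, 8, 196), (18, 7, 189), (23, 6, 181), (150, 3, 80), (30, 3, 74), (0, 0, 73), (30, 15, 86), (27, 22, 129), (30, 22, 150)] [(19, 44, 138), (24, 44, 239), (0, 4, 119), (9, 9, 198), (11, 10, 198), (20, 8, 197), (10, 8, 199), (19, 10, 199), (15, 8, 191), (28, 28, 129), (30, 21, 132), (23, 25, 130)]
```

```bash
python3 - <<'E'
from h import *
obs={}
for fn,pts,lo,hi in(('top0',[(243,224),(284,214),(254,264),(293,254)],(0,10,170),(12,21,200)),('scene0',[(328,183),(363,190),(317,208),(354,217)],(0,0,150),(179,14,205))):
    s,c=load(fn);hsv=cv2.cvtColor(c['image'],cv2.COLOR_BGR2HSV)
    m=cv2.inRange(hsv,lo,hi); m=cv2.morphologyEx(m,cv2.MORPH_OPEN,np.ones((3,3),np.uint8)) 
    n,l,st,ce=cv2.connectedComponentsWithStats(m)
    for p in pts:
        k=l[p[1]-2,p[0]]; mm=(l==k).astype(np.uint8)
        ct=max(cv2.findContours(mm,cv2.RETR_EXTERNAL,cv2.CHAIN_APPROX_NONE)[0],key=len)
        e=cv2.fitEllipse(cv2.convexHull(ct)); 
        print(fn,p,k,st[k][4],np.round(ce[k],1),np.round(e[0],1),np.round(e[1],1))
        obs.setdefault(fn,[]).append((e[0],ray(s,c,e[0])))
# match: try all
used=[]
for i,(p,r) in enumerate(obs['top0']):
    best=min(((lambda xe:(max(xe[1]),j,xe[0]))(meet([r,q[1]])) for j,q in enumerate(obs['scene0'])),key=lambda t:t[0])
    print(i,best[1],np.round(best[2]*1000,1),'err mm',round(best[0]*1000,1))
s,c=load('top0');hsv=cv2.cvtColor(c['image'],cv2.COLOR_BGR2HSV)
for z,p in((0,(242,158)),(0,(324,146)),(0,(419,147))): print(p,plane(*ray(s,c,p),z))
# tray
for (u,v) in((380,300),(460,295),(450,195),(376,198)): print('tray corner@0.026',np.round(plane(*ray(s,c,(u,v)),.026),3))
E
```

```text
top0 (243, 224) 2 350 [241.8 223.2] [241.7 223.2] [20.1 21.6]
top0 (284, 214) 1 356 [282.  212.2] [282.1 212.2] [20.7 21.4]
top0 (254, 264) 4 364 [250.8 264.1] [250.8 264.1] [21.2 21.5]
top0 (293, 254) 3 362 [292.1 253.6] [292.2 253.5] [20.7 21.7]
scene0 (328, 183) 1 185 [327.6 178.9] [327.6 178.9] [12.7 17.5]
scene0 (363, 190) 2 197 [362.5 187. ] [362.5 187. ] [13.2 18.3]
scene0 (317, 208) 3 223 [316.3 205. ] [316.3 205. ] [14.3 19. ]
scene0 (354, 217) 4 237 [353.4 214. ] [353.4 214. ] [15.1 19.4]
0 1 [550.8 184.2 143.3] err mm 0.7
1 3 [574.3 104.4 143.5] err mm 0.9
2 0 [469.9 163.8 142.2] err mm 0.9
3 2 [492.   82.7 142.9] err mm 0.7
(242, 158) [0.72315539 0.21080082 0.        ]
(324, 146) [0.75553692 0.02050452 0.        ]
(419, 147) [ 0.75735787 -0.20205704  0.        ]
tray corner@0.026 [ 0.401 -0.107  0.026]
tray corner@0.026 [ 0.415 -0.285  0.026]
tray corner@0.026 [ 0.639 -0.266  0.026]
tray corner@0.026 [ 0.629 -0.098  0.026]
```

```bash
python3 - <<'E'
from h import *
a=cv2.imread('pics/top0.png')[180:310,365:475]; b=cv2.imread('pics/scene0.png')[275:395,180:335]
a=cv2.resize(a,(330,390),interpolation=cv2.INTER_NEAREST);b=cv2.resize(b,(465,360),interpolation=cv2.INTER_NEAREST)
b=np.vstack([b,np.zeros((30,465,3),np.uint8)])
cv2.imwrite('pics/crop1.png',np.hstack([a,b]))
E
```

```text
(no output)
```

View pics/crop1.png

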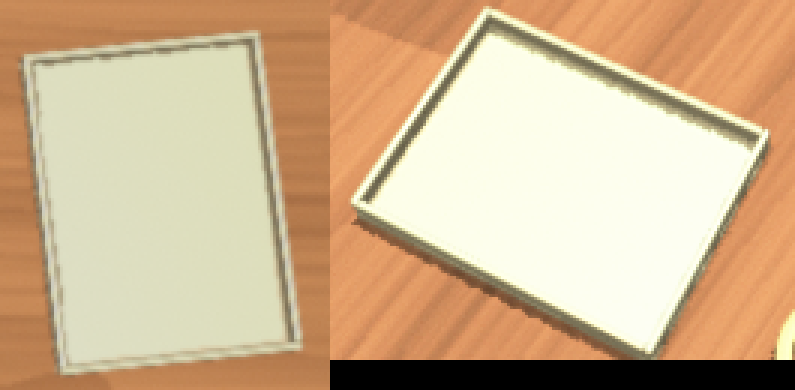

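```bash
python3 - <<'E'
from h import *
t=load('top0');s=load('scene0')
T=[(373,199),(451,191),(465.3,295.7),(385.7,304)]; S=[(326,319),(287.3,390),(187.3,342.7),(232.3,278.3)]
P=[]
for a,b in zip(T,S):
    x,e=meet([ray(*t,a),ray(*s,b)]);P.append(x);print(np.round(x*1000,1),np.round(max(e)*1000,1))
P=np.array(P);print('centre',P.mean(0),[np.linalg.norm(P[i]-P[i-1])for i in range(4)])
# crate corners in crop0 (scale 395/125,360/115) ; offset 210,185
C=[(43,92),(289,31),(350,273),(101,338)]
for a in C: print('crate',np.round(plane(*ray(*t,(210+a[0]/3.16,185+a[1]/3.13)),.05)*1000))
# pose of tool
st=get_state();M=R.from_euler('xyz',st['eef_rot']).as_matrix();print(np.round(M,3))
E
```

```text
[627.7 -91.   25.1] 0.7
[ 648.9 -265.2   31.3] 2.0
[ 413.9 -296.9   23.3] 0.4
[ 392.8 -120.3   23.4] 0.2
centre [ 0.52086168 -0.19335039  0.02578665] [np.float64(0.2367383398059143), np.float64(0.1755895951107425), np.float64(0.23725201477302918), np.float64(0.17779816236506987)]
crate [582. 239.  50.]
crate [629.  70.  50.]
crate [460.  24.  50.]
crate [412. 193.  50.]
[[-0.944 -0.     0.33 ]
 [-0.33   0.001 -0.944]
 [-0.    -1.    -0.001]]
```

```bash
cat >> h.py <<'E'
def rel(xyz,jaw_deg):
    "shift mm & turn to reach TCP xyz with tool down, jaw axis (tool z) at yaw jaw_deg"
    st=get_state();M=R.from_euler('xyz',st['eef_rot']).as_matrix()
    a=np.radians(jaw_deg);z=np.array([np.cos(a),np.sin(a),0]);y=np.array([0,0,-1.]);x=np.cross(y,z)
    N=np.stack([x,y,z],1)
    print('t',st['time'],'shift',np.round(M.T@(np.array(xyz)-st['position'])*1000,1),'turn',np.round(R.from_matrix(M.T@N).as_rotvec(),4),'pos',np.round(st['position'],4),'jaw',round(float(np.degrees(np.arctan2(M[1,2],M[0,2]))),2),'q6',round(st['q'][5],3),'F',np.round(st['wrist_force'],1),'T',np.round(st['wrist_torque'],3),'gap',round(st['finger_gap'],3))
E
python3 -c "
from h import *
rel([.52,-.2,.23],15);rel([.492,.083,.23],54)"
```

```text
t 0.15 shift [-424.7    1.  -238.9] turn [ 1.0000e-03 -1.4958e+00 -1.2000e-03] pos [ 0.1981 -0.5658  0.2306] jaw -70.7 q6 -0.115 F [-0.6 -0.6  0.3] T [ 0.003  0.018 -0.031] gap 1.001
t 0.15 shift [-491.8    1.5 -515.2] turn [ 6.0000e-04 -2.1765e+00 -1.7000e-03] pos [ 0.1981 -0.5658  0.2306] jaw -70.7 q6 -0.115 F [-0.6 -0.6  0.3] T [ 0.003  0.018 -0.031] gap 1.001
```

arm_command:
  commands: "0.8 -425 0 -239 0 -1.5 0;0.8 -425 0 -239 0 -1.5 0;0.8 -425 0 -239 0 -1.5 0;0.8 -425 0 -239 0 -1.5 0;0.8 -425 0 -239 0 -1.5 0"

```text
time: 0.65
position: [0.3643, -0.3769, 0.2311]
eef_rot: [-1.571, 0.0, -2.049]
wrist_force: [1.6, -0.3, -1.2]
finger_gap: 0.797
```

```bash
python3 -c "
from h import *
rel([.52,-.1,.23],30);rel([.492,.083,.23],54)"
```

```text
t 0.65 shift [-317.5    1.2   10.8] turn [ 1.0000e-04 -1.0019e+00 -3.0000e-04] pos [ 0.3643 -0.3769  0.2311] jaw -27.41 q6 -0.456 F [ 1.6 -0.3 -1.2] T [-0.01   0.01  -0.012] gap 0.797
t 0.65 shift [-467.     1.3  -98.3] turn [-0.0000e+00 -1.4208e+00 -4.0000e-04] pos [ 0.3643 -0.3769  0.2311] jaw -27.41 q6 -0.456 F [ 1.6 -0.3 -1.2] T [-0.01   0.01  -0.012] gap 0.797
```

arm_command:
  commands: "0.8 -467 0 -98 0 -1.42 0;0.8 -467 0 -98 0 -1.42 0;0.8 -467 0 -98 0 -1.42 0;0.8 -467 0 -98 0 -1.42 0;0.8 -467 0 -98 0 -1.42 0"

```text
time: 1.15
position: [0.4319, -0.1362, 0.2313]
eef_rot: [-1.571, 0.0, -1.299]
wrist_force: [0.6, -0.2, 0.0]
finger_gap: 0.8
```

```bash
python3 -c "
from h import *
rel([.492,.083,.23],54)"
```

```text
t 1.15 shift [-195.     1.3  116.7] turn [-2.000e-04 -6.707e-01  0.000e+00] pos [ 0.4319 -0.1362  0.2313] jaw 15.57 q6 -0.73 F [ 0.6 -0.2  0. ] T [ 0.005 -0.058 -0.01 ] gap 0.8
```

arm_command:
  commands: "0.8 -195 0 117 0 -0.67 0;0.8 -195 0 117 0 -0.67 0;0.8 -195 0 117 0 -0.67 0;0.8 -195 0 117 0 -0.67 0;0.8 -195 0 117 0 -0.67 0"

```text
time: 1.65
position: [0.4939, 0.0843, 0.2313]
eef_rot: [-1.57, 0.0, -0.627]
wrist_force: [0.4, 0.4, 0.2]
finger_gap: 0.803
```

```bash
python3 -c "
from h import *
cap('wrist','w1')
rel([.492,.083,.23],54)"
```

```text
t 1.7 shift [-0.2  1.4 -4.6] turn [-0.0036  0.0031 -0.0008] pos [0.4949 0.0866 0.2314] jaw 54.18 q6 -0.914 F [1.4 2.7 1.2] T [ 0.103 -0.064  0.021] gap 0.799
```

View pics/w1.png

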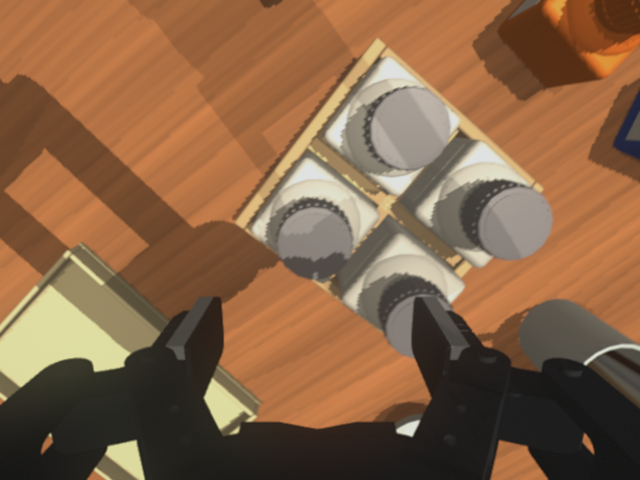

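The wrist view shows four cap tops, at about (315,242), (410,128), (515,222) and (413,330). I'll cross-check them against the two fixed views.

```bash
python3 -c "
from h import *
s,c=cap('wrist','w2')
g=cv2.cvtColor(c['image'],cv2.COLOR_BGR2GRAY)
ci=cv2.HoughCircles(cv2.medianBlur(g,3),cv2.HOUGH_GRADIENT,1.5,60,param1=120,param2=30,minRadius=30,maxRadius=48)
for x in ci[0]: print(x,np.round(plane(*ray(s,c,x[:2]),.142)*1000,1))
rel([.492,.083,.23],54)"
```

```text
[405.75 131.25  40.5 ] [470.2 164.5 142. ]
[308.25 248.25  38.85] [492.7  82.1 142. ]
[489.75 218.25  37.2 ] [539.8 177.9 142. ]
[300.75 186.75  35.55] [461.1 100.  142. ]
[404.25 308.25  32.25] [558.1 107.  142. ]
[617.25 393.75  44.55] [697.7 190.2 142. ]
[ 75.75 303.75  42.15] [437.3 -55.4 142. ]
t 1.75 shift [-1.1  1.2 -2.1] turn [-0.0013 -0.0008 -0.0004] pos [0.4941 0.0841 0.2312] jaw 53.95 q6 -0.912 F [ 0.3 -1.3 -0.1] T [-0.046  0.006 -0.002] gap 0.797
```

arm_command:
  commands: "0.8 -1 40 -2 0 0 0;0.8 -1 80 -2 0 0 0;0.8 -1 110 -2 0 0 0;0.8 -1 121 -2 0 0 0;0.8 -1 121 -2 0 0 0"

```text
time: 2.25
position: [0.4901, 0.0791, 0.1091]
eef_rot: [-1.573, 0.003, -0.636]
wrist_force: [-1.0, 0.4, -0.5]
finger_gap: 0.799
```

```bash
python3 -c "
from h import *
rel([.492,.083,.11],54)"
```

```text
t 2.25 shift [-0.8 -0.9  4.3] turn [ 0.0023 -0.0076 -0.0029] pos [0.4901 0.0791 0.1091] jaw 53.56 q6 -0.914 F [-1.   0.4 -0.5] T [ 0.045 -0.004  0.066] gap 0.799
```

arm_command:
  commands: "0.8 0 0 0 0 0 0;0.8 0 0 0 0 0 0"

```text
time: 2.45
position: [0.4929, 0.0796, 0.1119]
eef_rot: [-1.569, -0.002, -0.635]
wrist_force: [0.8, -0.4, -0.6]
finger_gap: 0.802
```

```bash
python3 -c "
from h import *
rel([.492,.083,.11],54)"
```

```text
t 2.45 shift [-2.8  1.9  2.2] turn [-0.0019 -0.0069  0.0024] pos [0.4929 0.0796 0.1119] jaw 53.61 q6 -0.914 F [ 0.8 -0.4 -0.6] T [-0.014 -0.009 -0.05 ] gap 0.802
```

arm_command:
  commands: "0.8 -2 0 3 0 0 0;0.3 -2 0 3 0 0 0;0.3 -2 0 3 0 0 0;0.3 -2 0 3 0 0 0;0.3 -2 0 3 0 0 0"

```text
time: 2.95
position: [0.4919, 0.0833, 0.1112]
eef_rot: [-1.57, -0.001, -0.634]
wrist_force: [-1.6, -1.3, 6.4]
finger_gap: 0.509
```

```bash
python3 -c "
from h import *
rel([.492,.083,.11],54)"
```

```text
t 2.95 shift [ 0.2  1.2 -0.2] turn [-0.0004 -0.0061  0.0009] pos [0.4919 0.0833 0.1112] jaw 53.65 q6 -0.907 F [-1.6 -1.3  6.4] T [-0.133  0.193 -0.024] gap 0.509
```

arm_command:
  commands: "0.3 0 0 0 0 0.03 0;0.3 0 0 0 0 0.06 0;0.3 0 0 0 0 0.06 0"

```text
time: 3.25
position: [0.4919, 0.083, 0.1112]
eef_rot: [-1.571, -0.001, -0.694]
wrist_force: [-0.1, -2.9, 7.8]
finger_gap: 0.507
```

```bash
python3 -c "
from h import *
rel([.492,.083,.11],54)"
```

```text
t 3.25 shift [0.1 1.2 0. ] turn [ 0.0001 -0.0659  0.0012] pos [0.4919 0.083  0.1112] jaw 50.22 q6 -0.847 F [-0.1 -2.9  7.8] T [-0.216  0.211  0.213] gap 0.507
```

arm_command:
  commands: "0.3 0 0 0 0 0.03 0;0.3 0 0 0 0 0.03 0"

```text
time: 3.45
position: [0.4919, 0.083, 0.1112]
eef_rot: [-1.571, -0.001, -0.724]
wrist_force: [-2.2, -1.9, 7.3]
finger_gap: 0.512
```

```bash
python3 -c "
from h import *
rel([.492,.083,.11],54)"
```

```text
t 3.45 shift [0.1 1.2 0.1] turn [ 0.0002 -0.0956  0.0013] pos [0.4919 0.083  0.1112] jaw 48.52 q6 -0.817 F [-2.2 -1.9  7.3] T [-0.248  0.184  0.337] gap 0.512
```

arm_command:
  commands: "0.3 0 0 0 0 0.03 0;0.3 0 0 0 0 0.03 0"

```text
time: 3.65
position: [0.4919, 0.083, 0.1112]
eef_rot: [-1.571, -0.001, -0.754]
wrist_force: [-2.2, -1.8, 7.3]
finger_gap: 0.512
```

```bash
python3 -c "
from h import *
rel([.492,.083,.11],54)"
```

```text
t 3.65 shift [0.1 1.2 0.1] turn [ 0.0002 -0.1255  0.0013] pos [0.4919 0.083  0.1112] jaw 46.81 q6 -0.787 F [-2.2 -1.8  7.3] T [-0.233  0.181  0.316] gap 0.512
```

arm_command:
  commands: "0.3 0 0 0 0 0.03 0;0.3 0 0 0 0 0.03 0"

```text
time: 3.85
position: [0.4919, 0.083, 0.1112]
eef_rot: [-1.571, -0.001, -0.784]
wrist_force: [-1.9, -2.0, 6.7]
finger_gap: 0.51
```

```bash
python3 -c "
from h import *
rel([.492,.083,.11],54)
s,c=cap('top','t3');cv2.imwrite('pics/t3c.png',cv2.resize(c['image'][170:300,200:340],(700,600)))"
```

```text
t 3.85 shift [0.1 1.2 0.1] turn [ 1.000e-04 -1.555e-01  1.400e-03] pos [0.4919 0.083  0.1112] jaw 45.09 q6 -0.757 F [-1.9 -2.   6.7] T [-0.226  0.189  0.376] gap 0.51
```

View pics/t3c.png

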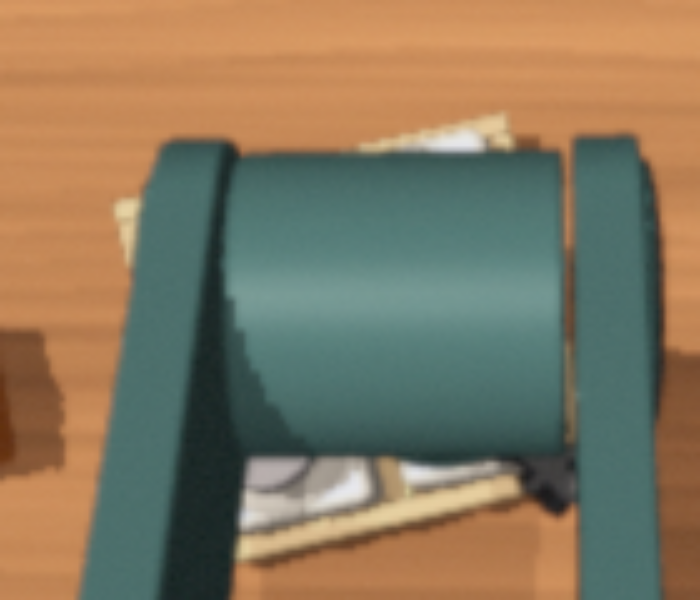

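arm_command:
  commands: "0.3 0 -3 0 0 0 0;0.3 0 -5 0 0 0 0;0.3 0 -5 0 0 0 0"

```text
time: 4.2
position: [0.4919, 0.0834, 0.1155]
eef_rot: [-1.57, -0.0, -0.785]
wrist_force: [1.3, -1.6, -2.3]
finger_gap: 0.507
```

```bash
python3 -c "
from h import *
rel([.492,.083,.11],54)"
```

```text
t 4.2 shift [ 0.3  5.5 -0.2] turn [-0.0004 -0.1563  0.0004] pos [0.4919 0.0834 0.1155] jaw 45.04 q6 -0.757 F [ 1.3 -1.6 -2.3] T [-0.159 -0.17   0.104] gap 0.507
```

arm_command:
  commands: "0.3 0 0 0 0 0.03 0;0.3 0 0 0 0 0.03 0;0.3 0 0 0 0 0.03 0"

```text
time: 4.5
position: [0.492, 0.0833, 0.1155]
eef_rot: [-1.57, -0.001, -0.814]
wrist_force: [1.2, -1.1, -0.8]
finger_gap: 0.512
```

```bash
python3 -c "
from h import *
rel([.492,.083,.11],54)"
```

```text
t 4.5 shift [ 0.2  5.5 -0.3] turn [-0.0004 -0.1855  0.0006] pos [0.492  0.0833 0.1155] jaw 43.37 q6 -0.728 F [ 1.2 -1.1 -0.8] T [-0.145 -0.3    0.304] gap 0.512
```

arm_command:
  commands: "0.3 0 0 0 0 0.02 0;0.3 0 0 0 0 0.02 0;0.3 0 0 0 0 0.02 0"

```text
time: 4.8
position: [0.492, 0.0833, 0.1154]
eef_rot: [-1.57, -0.0, -0.835]
wrist_force: [2.2, -0.9, -0.9]
finger_gap: 0.511
```

```bash
python3 -c "
from h import *
rel([.492,.083,.11],54)"
```

```text
t 4.8 shift [ 0.2  5.4 -0.2] turn [-0.0005 -0.2064  0.0004] pos [0.492  0.0833 0.1154] jaw 42.17 q6 -0.707 F [ 2.2 -0.9 -0.9] T [-0.224 -0.403  0.421] gap 0.511
```

0.42 N m and still rising means this cap (c3, 492,83) is sound. I'll unload it, set it down and release.

arm_command:
  commands: "0.3 0 2 0 0 -0.05 0;0.3 0 4 0 0 -0.08 0;0.3 0 4 0 0 -0.08 0;0.8 0 4 0 0 -0.08 0;0.8 0 4 0 0 -0.08 0"

```text
time: 5.3
position: [0.4913, 0.0834, 0.1112]
eef_rot: [-1.571, 0.001, -0.755]
wrist_force: [-0.5, 1.1, -0.5]
finger_gap: 0.797
```

```bash
python3 -c "
from h import *
rel([.492,.083,.17],54)"
```

```text
t 5.3 shift [  0.8 -58.8   0.2] turn [ 0.0002 -0.1272 -0.0008] pos [0.4913 0.0834 0.1112] jaw 46.71 q6 -0.786 F [-0.5  1.1 -0.5] T [-0.012  0.019  0.022] gap 0.797
```

Up, then on to cap 1 (574,104).

arm_command:
  commands: "0.8 0 -45 0 0 -0.12 0;0.8 0 -60 0 0 -0.12 0;0.8 0 -60 0 0 -0.12 0"

```text
time: 5.6
position: [0.4935, 0.0835, 0.1736]
eef_rot: [-1.567, -0.004, -0.635]
wrist_force: [-0.0, -0.2, 0.1]
finger_gap: 0.796
```

```bash
python3 -c "
from h import *
rel([.574,.104,.17],54)"
```

```text
t 5.6 shift [52.6  4.  64.2] turn [-0.0033 -0.007   0.0037] pos [0.4935 0.0835 0.1736] jaw 53.6 q6 -0.906 F [-0.  -0.2  0.1] T [ 0.015 -0.033  0.006] gap 0.796
```

arm_command:
  commands: "0.8 30 0 37 0 -0.01 0;0.8 53 0 65 0 -0.01 0;0.8 53 0 65 0 -0.01 0;0.8 53 20 65 0 -0.01 0;0.8 53 45 65 0 -0.01 0"

```text
time: 6.1
position: [0.5727, 0.1043, 0.1255]
eef_rot: [-1.571, -0.0, -0.625]
wrist_force: [0.6, -0.1, -0.4]
finger_gap: 0.802
```

```bash
python3 -c "
from h import *
rel([.574,.104,.115],54)"
```

```text
t 6.1 shift [ 1.2 10.5  0.5] turn [-0.0003  0.0031  0.0001] pos [0.5727 0.1043 0.1255] jaw 54.18 q6 -0.884 F [ 0.6 -0.1 -0.4] T [ 0.013  0.008 -0.001] gap 0.802
```

arm_command:
  commands: "0.8 1 12 0 0 0 0;0.8 1 12 0 0 0 0;0.3 1 12 0 0 0 0;0.3 1 12 0 0 0 0;0.3 1 12 0 0 0 0"

```text
time: 6.6
position: [0.5746, 0.1039, 0.1154]
eef_rot: [-1.569, -0.002, -0.625]
wrist_force: [0.8, 0.6, 0.2]
finger_gap: 0.516
```

arm_command:
  commands: "0.3 0 0 0 0 0 0;0.3 0 -4 0 0 0 0;0.3 0 -7 0 0 0 0;0.3 0 -7 0 0 0 0"

```text
time: 7.0
position: [0.5736, 0.1036, 0.1217]
eef_rot: [-1.571, -0.0, -0.625]
wrist_force: [-0.5, -0.3, -1.9]
finger_gap: 0.503
```

```bash
python3 -c "
from h import *
rel([.574,.104,.115],54)"
```

```text
t 7.0 shift [0.1 6.7 0.5] turn [-0.0001  0.0036  0.0001] pos [0.5736 0.1036 0.1217] jaw 54.2 q6 -0.886 F [-0.5 -0.3 -1.9] T [-0.051  0.03  -0.057] gap 0.503
```

arm_command:
  commands: "0.3 0 0 0 0 0.03 0;0.3 0 0 0 0 0.06 0;0.3 0 0 0 0 0.09 0;0.3 0 0 0 0 0.09 0"

```text
time: 7.4
position: [0.5735, 0.1037, 0.1212]
eef_rot: [-1.571, 0.0, -0.715]
wrist_force: [-0.4, 0.1, -2.4]
finger_gap: 0.508
```

```bash
python3 -c "
from h import *
rel([.574,.104,.115],54)"
```

```text
t 7.4 shift [0.2 6.2 0.6] turn [ 0.0004 -0.0862 -0.0003] pos [0.5735 0.1037 0.1212] jaw 49.06 q6 -0.796 F [-0.4  0.1 -2.4] T [0.038 0.023 0.39 ] gap 0.508
```

arm_command:
  commands: "0.3 0 0 0 0 0.02 0;0.3 0 0 0 0 0.02 0"

```text
time: 7.6
position: [0.5735, 0.1037, 0.1212]
eef_rot: [-1.571, 0.0, -0.735]
wrist_force: [0.5, -0.1, -4.4]
finger_gap: 0.51
```

```bash
python3 -c "
from h import *
rel([.574,.104,.115],54)"
```

```text
t 7.6 shift [0.2 6.2 0.6] turn [ 0.0003 -0.1064 -0.0003] pos [0.5735 0.1037 0.1212] jaw 47.9 q6 -0.776 F [ 0.5 -0.1 -4.4] T [0.092 0.041 0.582] gap 0.51
```

Cap 1 reached 0.58 N m, so it is sound and I'll stop here. Unload, set down and release.

arm_command:
  commands: "0.3 0 0 0 0 -0.06 0;0.3 0 4 0 0 -0.06 0;0.3 0 6 0 0 -0.06 0;0.3 0 6 0 0 -0.06 0;0.8 0 6 0 0 -0.06 0"

```text
time: 8.1
position: [0.5738, 0.1036, 0.1154]
eef_rot: [-1.571, -0.0, -0.676]
wrist_force: [-0.7, -0.4, 0.5]
finger_gap: 0.665
```

arm_command:
  commands: "0.8 0 0 0 0 0 0;0.8 0 -30 0 0 -0.05 0;0.8 0 -57 0 0 -0.05 0;0.8 0 -57 0 0 -0.05 0"

```text
time: 8.5
position: [0.5766, 0.1038, 0.1762]
eef_rot: [-1.566, -0.006, -0.625]
wrist_force: [1.5, -0.1, 0.5]
finger_gap: 0.798
```

```bash
python3 -c "
from h import *
rel([.551,.184,.172],54)"
```

```text
t 8.5 shift [-67.7   4.   50. ] turn [-0.0047  0.0032  0.0056] pos [0.5766 0.1038 0.1762] jaw 54.19 q6 -0.885 F [ 1.5 -0.1  0.5] T [ 0.024 -0.011  0.024] gap 0.798
```

arm_command:
  commands: "0.8 -33 0 26 0 0 0;0.8 -66 0 51 0 0 0;0.8 -66 0 51 0 0 0;0.8 -66 20 51 0 0 0;0.8 -66 45 51 0 0 0"

```text
time: 9.0
position: [0.551, 0.1839, 0.1276]
eef_rot: [-1.569, -0.002, -0.624]
wrist_force: [-0.4, 0.7, -1.2]
finger_gap: 0.799
```

```bash
python3 -c "
from h import *
rel([.551,.184,.115],54)"
```

```text
t 9.0 shift [-0.1 12.6  0. ] turn [-0.002   0.0044  0.0023] pos [0.551  0.1839 0.1276] jaw 54.25 q6 -0.743 F [-0.4  0.7 -1.2] T [-0.068  0.015 -0.065] gap 0.799
```

arm_command:
  commands: "0.8 0 12 0 0 0 0;0.8 0 12 0 0 0 0;0.3 0 12 0 0 0 0;0.3 0 12 0 0 0 0;0.3 0 12 0 0 0 0"

```text
time: 9.5
position: [0.5511, 0.1839, 0.1165]
eef_rot: [-1.569, -0.001, -0.625]
wrist_force: [0.8, 0.4, 1.0]
finger_gap: 0.506
```

arm_command:
  commands: "0.3 0 0 0 0 0 0;0.3 0 -4 0 0 0 0;0.3 0 -7 0 0 0 0;0.3 0 -7 0 0 0 0"

```text
time: 9.9
position: [0.5498, 0.1835, 0.1226]
eef_rot: [-1.571, 0.0, -0.625]
wrist_force: [0.5, -0.2, -3.3]
finger_gap: 0.505
```

arm_command:
  commands: "0.3 0 0 0 0 0.03 0;0.3 0 0 0 0 0.06 0;0.3 0 0 0 0 0.09 0;0.3 0 0 0 0 0.09 0"

```text
time: 10.3
position: [0.5502, 0.1838, 0.1223]
eef_rot: [-1.57, -0.0, -0.715]
wrist_force: [1.7, 1.8, -3.3]
finger_gap: 0.512
```

```bash
python3 -c "
from h import *
rel([.551,.184,.115],54)"
```

```text
t 10.3 shift [0.5 7.3 0.7] turn [-0.0005 -0.0872  0.0001] pos [0.5502 0.1838 0.1223] jaw 49.01 q6 -0.652 F [ 1.7  1.8 -3.3] T [ 0.347 -0.336  0.047] gap 0.512
```

arm_command:
  commands: "0.3 0 0 0 0 0.03 0;0.3 0 0 0 0 0.05 0;0.3 0 0 0 0 0.05 0"

```text
time: 10.6
position: [0.5502, 0.1838, 0.1224]
eef_rot: [-1.57, -0.0, -0.765]
wrist_force: [0.9, 0.9, -3.1]
finger_gap: 0.509
```

```bash
python3 -c "
from h import *
rel([.551,.184,.115],54)"
```

```text
t 10.6 shift [0.4 7.4 0.7] turn [-4.000e-04 -1.365e-01  1.000e-04] pos [0.5502 0.1838 0.1224] jaw 46.18 q6 -0.603 F [ 0.9  0.9 -3.1] T [ 0.384 -0.408  0.009] gap 0.509
```

arm_command:
  commands: "0.3 0 0 0 0 0.03 0;0.3 0 0 0 0 0.03 0"

```text
time: 10.8
position: [0.5501, 0.1837, 0.1224]
eef_rot: [-1.57, -0.0, -0.795]
wrist_force: [1.7, 1.7, -2.9]
finger_gap: 0.507
```

```bash
python3 -c "
from h import *
rel([.551,.184,.115],54)"
```

```text
t 10.8 shift [0.4 7.4 0.8] turn [-0.0004 -0.1662  0.    ] pos [0.5501 0.1837 0.1224] jaw 44.48 q6 -0.573 F [ 1.7  1.7 -2.9] T [ 0.336 -0.435  0.04 ] gap 0.507
```

arm_command:
  commands: "0.3 0 0 0 0 0.04 0;0.3 0 0 0 0 0.04 0"

```text
time: 11.0
position: [0.5501, 0.1837, 0.1224]
eef_rot: [-1.57, 0.0, -0.834]
wrist_force: [1.4, 1.2, -2.5]
finger_gap: 0.508
```

```bash
python3 -c "
from h import *
rel([.551,.184,.115],54)"
```

```text
t 11.0 shift [0.4 7.4 0.9] turn [-0.0003 -0.2059 -0.    ] pos [0.5501 0.1837 0.1224] jaw 42.2 q6 -0.534 F [ 1.4  1.2 -2.5] T [ 0.35  -0.4    0.017] gap 0.508
```

arm_command:
  commands: "0.3 0 0 0 0 0.04 0;0.3 0 0 0 0 0.04 0"

```text
time: 11.2
position: [0.5501, 0.1837, 0.1224]
eef_rot: [-1.57, 0.0, -0.874]
wrist_force: [2.0, 1.7, -2.1]
finger_gap: 0.507
```

```bash
python3 -c "
from h import *
rel([.551,.184,.115],54)"
```

```text
t 11.2 shift [0.3 7.4 0.9] turn [-0.0003 -0.2455  0.    ] pos [0.5501 0.1837 0.1224] jaw 39.94 q6 -0.494 F [ 2.   1.7 -2.1] T [ 0.375 -0.422  0.051] gap 0.507
```

Cap 0 has turned 0.25 rad at about 0.05 N m, well past the pocket slack, so it is the loose one. I'll keep screwing it down and watch for the stop.

arm_command:
  commands: "0.3 0 0 0 0 0.05 0;0.3 0 0 0 0 0.1 0;0.3 0 0 0 0 0.15 0;0.3 0 0 0 0 0.15 0"

```text
time: 11.6
position: [0.55, 0.1837, 0.1224]
eef_rot: [-1.571, 0.0, -1.024]
wrist_force: [1.1, 1.3, -3.5]
finger_gap: 0.51
```

```bash
python3 -c "
from h import *
rel([.551,.184,.115],54)"
```

```text
t 11.6 shift [0.3 7.4 1. ] turn [-2.000e-04 -3.952e-01 -1.000e-04] pos [0.55   0.1837 0.1224] jaw 31.36 q6 -0.344 F [ 1.1  1.3 -3.5] T [ 0.29  -0.393 -0.005] gap 0.51
```

arm_command:
  commands: "0.3 0 0 0 0 0.05 0;0.3 0 0 0 0 0.1 0;0.3 0 0 0 0 0.1 0"

```text
time: 11.9
position: [0.55, 0.1837, 0.1224]
eef_rot: [-1.571, 0.0, -1.123]
wrist_force: [2.2, 1.7, -2.6]
finger_gap: 0.51
```

arm_command:
  commands: "0.3 0 0 0 0 0.05 0;0.3 0 0 0 0 0.05 0"

```text
time: 12.1
position: [0.55, 0.1837, 0.1223]
eef_rot: [-1.571, 0.0, -1.173]
wrist_force: [1.8, 0.6, -3.3]
finger_gap: 0.51
```

```bash
python3 -c "
from h import *
rel([.551,.184,.115],54)"
```

```text
t 12.1 shift [0.1 7.3 1.1] turn [-1.000e-04 -5.444e-01 -1.000e-04] pos [0.55   0.1837 0.1223] jaw 22.81 q6 -0.195 F [ 1.8  0.6 -3.3] T [ 0.281 -0.413  0.028] gap 0.51
```

arm_command:
  commands: "0.3 0 0 0 0 0.04 0;0.3 0 0 0 0 0.08 0;0.3 0 0 0 0 0.08 0"

```text
time: 12.4
position: [0.55, 0.1836, 0.1224]
eef_rot: [-1.571, 0.0, -1.252]
wrist_force: [2.0, 1.2, -3.0]
finger_gap: 0.506
```

```bash
python3 -c "
from h import *
rel([.551,.184,.115],54)
s,c=cap('scene','s5');cv2.imwrite('pics/s5c.png',cv2.resize(c['image'][130:290,260:460],(750,600)))"
```

```text
t 12.4 shift [-0.   7.4  1.1] turn [-0.000e+00 -6.241e-01 -1.000e-04] pos [0.55   0.1836 0.1224] jaw 18.24 q6 -0.115 F [ 2.   1.2 -3. ] T [ 0.326 -0.397  0.088] gap 0.506
```

View pics/s5c.png

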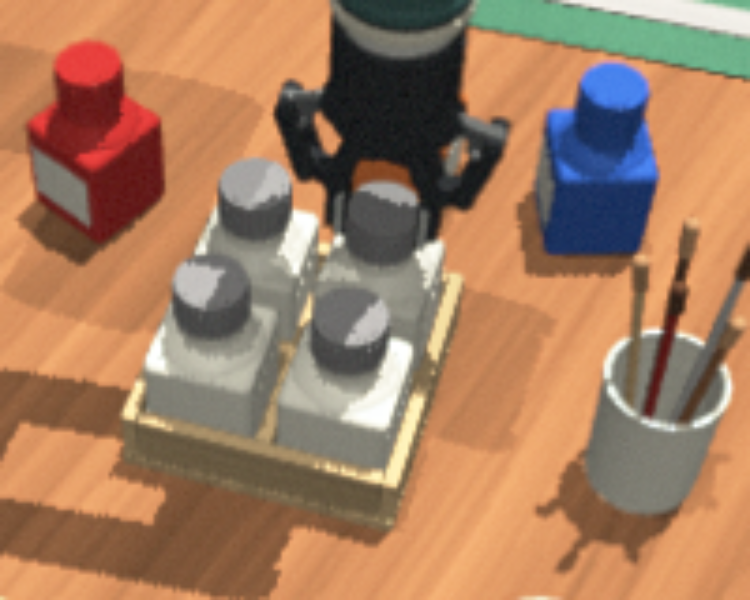

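The scene crop shows the gripper on the far-right cap (crop 380,220). Its bottle is still square in its pocket after about 0.63 rad, so only the cap has turned. Now on to the hard stop.

arm_command:
  commands: "0.3 0 0 0 0 0.04 0;0.3 0 0 0 0 0.06 0;0.3 0 0 0 0 0.06 0"

```text
time: 12.75
position: [0.55, 0.1837, 0.1224]
eef_rot: [-1.571, 0.0, -1.313]
wrist_force: [2.0, 1.5, -2.8]
finger_gap: 0.505
```

```bash
python3 -c "
from h import *
rel([.551,.184,.115],54)"
```

```text
t 12.75 shift [-0.1  7.4  1. ] turn [-1.000e-04 -6.852e-01 -1.000e-04] pos [0.55   0.1837 0.1224] jaw 14.74 q6 -0.054 F [ 2.   1.5 -2.8] T [ 0.341 -0.464  0.094] gap 0.505
```

arm_command:
  commands: "0.3 0 0 0 0 0.04 0;0.3 0 0 0 0 0.06 0;0.3 0 0 0 0 0.06 0"

```text
time: 13.05
position: [0.55, 0.1836, 0.1224]
eef_rot: [-1.571, 0.0, -1.374]
wrist_force: [1.8, 3.2, -2.6]
finger_gap: 0.506
```

```bash
python3 -c "
from h import *
rel([.551,.184,.115],54)"
```

```text
t 13.05 shift [-0.2  7.4  1.1] turn [-1.000e-04 -7.457e-01 -1.000e-04] pos [0.55   0.1836 0.1224] jaw 11.27 q6 0.006 F [ 1.8  3.2 -2.6] T [ 0.296 -0.475 -0.003] gap 0.506
```

arm_command:
  commands: "0.3 0 0 0 0 0.04 0;0.3 0 0 0 0 0.06 0;0.3 0 0 0 0 0.06 0"

```text
time: 13.35
position: [0.5502, 0.1838, 0.1224]
eef_rot: [-1.57, 0.0, -1.433]
wrist_force: [2.1, 2.2, -4.3]
finger_gap: 0.504
```

```bash
python3 -c "
from h import *
rel([.551,.184,.115],54)"
```

```text
t 13.35 shift [-0.1  7.4  0.8] turn [-6.000e-04 -8.049e-01  2.000e-04] pos [0.5502 0.1838 0.1224] jaw 7.88 q6 0.066 F [ 2.1  2.2 -4.3] T [ 0.461 -0.696  0.551] gap 0.504
```

Torque jumps to 0.55 N m at 0.81 rad: the end stop. A touch more to confirm.

arm_command:
  commands: "0.3 0 0 0 0 0.03 0;0.3 0 0 0 0 0.03 0;0.3 0 0 0 0 0.03 0"

```text
time: 13.65
position: [0.5503, 0.1838, 0.1224]
eef_rot: [-1.57, -0.0, -1.462]
wrist_force: [3.3, 2.4, -3.9]
finger_gap: 0.505
```

```bash
python3 -c "
from h import *
rel([.551,.184,.115],54)"
```

```text
t 13.65 shift [-0.1  7.4  0.8] turn [-6.000e-04 -8.337e-01  4.000e-04] pos [0.5503 0.1838 0.1224] jaw 6.23 q6 0.095 F [ 3.3  2.4 -3.9] T [ 0.569 -0.723  1.581] gap 0.505
```

1.58 N m: fully home. I'll back off the twist a little and lift straight up.

arm_command:
  commands: "0.3 0 0 0 0 -0.04 0;0.3 0 -20 0 0 -0.04 0;0.3 0 -50 0 0 -0.04 0;0.3 0 -80 0 0 -0.04 0;0.3 0 -110 0 0 -0.04 0"

```text
time: 14.15
position: [0.5478, 0.1828, 0.2325]
eef_rot: [-1.576, -0.0, -1.426]
wrist_force: [-0.1, -0.2, -3.7]
finger_gap: 0.506
```

arm_command:
  commands: "0.3 0 -25 0 0 0 0;0.3 0 -45 0 0 0 0;0.3 0 -45 0 0 0 0"

```text
time: 14.45
position: [0.5504, 0.1834, 0.2798]
eef_rot: [-1.568, 0.0, -1.426]
wrist_force: [-0.2, 0.0, -2.8]
finger_gap: 0.508
```

```bash
python3 -c "
from h import *
rel([.521,-.193,.277],8)
s,c=cap('scene','s6');cv2.imwrite('pics/s6c.png',cv2.resize(c['image'][60:300,220:480],(650,600)))"
```

```text
t 14.45 shift [368.2   2.4 -83.5] turn [-0.0027  0.0054 -0.0003] pos [0.5504 0.1834 0.2798] jaw 8.31 q6 0.058 F [-0.2  0.  -2.8] T [0.013 0.072 0.014] gap 0.508
```

View pics/s6c.png

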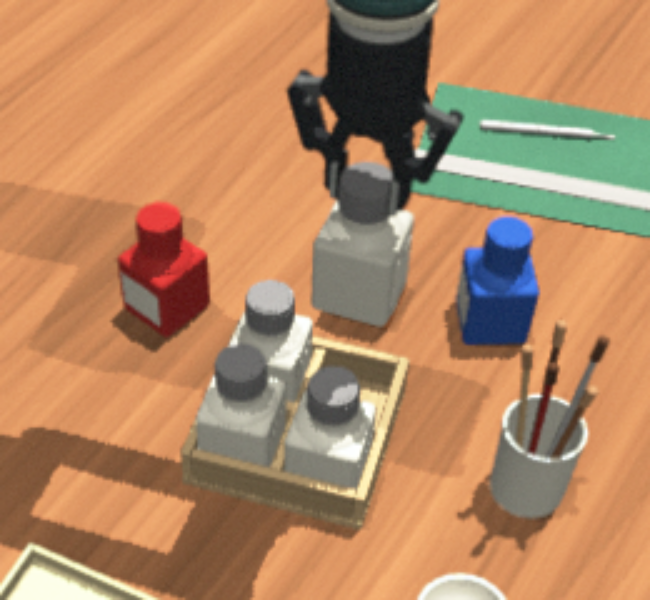

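The bottle hangs upright, clear of the crate (crop 363,240). The three sound bottles are still in their pockets. Carrying it to the tray.

arm_command:
  commands: "0.3 20 0 -5 0 0 0;0.3 50 0 -11 0 0 0;0.3 85 0 -19 0 0 0;0.3 120 0 -27 0 0 0;0.3 155 0 -35 0 0 0"

```text
time: 15.0
position: [0.5356, 0.024, 0.2749]
eef_rot: [-1.576, 0.001, -1.425]
wrist_force: [0.6, 1.0, -3.8]
finger_gap: 0.506
```

arm_command:
  commands: "0.3 35 0 -8 0 0 0;0.3 70 0 -16 0 0 0;0.3 105 0 -24 0 0 0;0.3 140 0 -32 0 0 0;0.3 170 0 -39 0 0 0"

```text
time: 15.5
position: [0.5218, -0.1499, 0.2749]
eef_rot: [-1.575, 0.002, -1.426]
wrist_force: [-0.3, 0.1, -4.3]
finger_gap: 0.505
```

arm_command:
  commands: "0.3 25 0 -5 0 0 0;0.3 43 0 -10 0 0 0;0.3 43 0 -10 0 0 0;0.3 43 0 -10 0 0 0"

```text
time: 15.9
position: [0.5189, -0.1921, 0.2753]
eef_rot: [-1.574, 0.003, -1.426]
wrist_force: [0.0, 0.1, -3.6]
finger_gap: 0.508
```

```bash
python3 -c "
from h import *
rel([.521,-.193,.122],8)
s,c=cap('scene','s7');cv2.imwrite('pics/s7c.png',cv2.resize(c['image'][160:400,140:400],(650,600)))"
```

```text
t 15.9 shift [  1.7 153.3   2.5] turn [ 0.0033  0.0049 -0.0031] pos [ 0.5189 -0.1921  0.2753] jaw 8.28 q6 -0.624 F [ 0.   0.1 -3.6] T [-0.011  0.056 -0.025] gap 0.508
```

View pics/s7c.png

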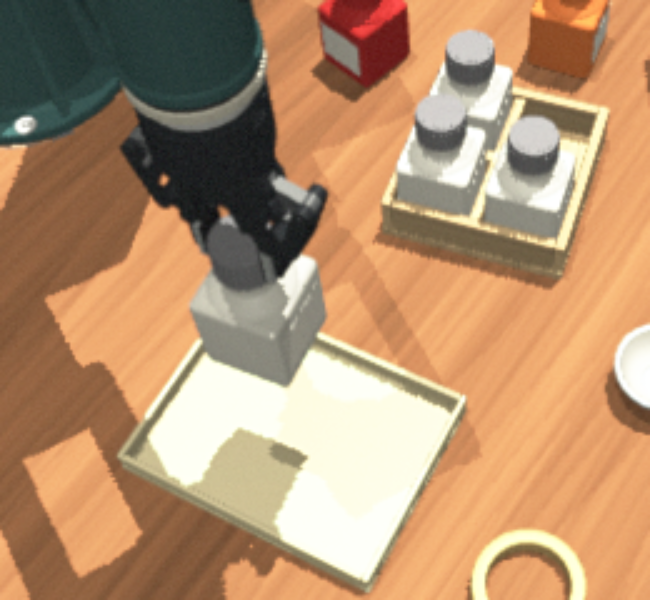

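The bottle hangs upright above the tray. Lowering.

arm_command:
  commands: "0.3 0 30 0 0 0 0;0.3 0 65 0 0 0 0;0.3 0 100 0 0 0 0;0.3 0 130 0 0 0 0;0.3 0 145 0 0 0 0"

```text
time: 16.45
position: [0.5182, -0.1902, 0.1291]
eef_rot: [-1.575, 0.004, -1.424]
wrist_force: [0.1, -0.1, -2.5]
finger_gap: 0.508
```

arm_command:
  commands: "0.3 0 5 0 0 0 0;0.3 0 8 0 0 0 0;0.3 0 8 0 0 0 0;0.3 0 8 0 0 0 0"

```text
time: 16.85
position: [0.5212, -0.1928, 0.1253]
eef_rot: [-1.569, -0.001, -1.425]
wrist_force: [-0.4, 0.2, -3.1]
finger_gap: 0.504
```

```bash
python3 -c "
from h import *
rel([.521,-.193,.112],8)"
```

```text
t 16.85 shift [ 0.1 13.3 -0.3] turn [-0.0016  0.0067  0.001 ] pos [ 0.5212 -0.1928  0.1253] jaw 8.38 q6 -0.625 F [-0.4  0.2 -3.1] T [ 0.023 -0.026 -0.034] gap 0.504
```

arm_command:
  commands: "0.3 0 4 0 0 0 0;0.3 0 8 0 0 0 0;0.3 0 11 0 0 0 0;0.3 0 11 0 0 0 0;0.3 0 11 0 0 0 0"

```text
time: 17.35
position: [0.5203, -0.1926, 0.1131]
eef_rot: [-1.571, 0.0, -1.425]
wrist_force: [0.6, -0.3, -3.5]
finger_gap: 0.508
```

arm_command:
  commands: "0.3 0 2 0 0 0 0;0.3 0 2 0 0 0 0"

```text
time: 17.55
position: [0.5208, -0.1928, 0.1115]
eef_rot: [-1.57, -0.0, -1.425]
wrist_force: [-0.0, 0.4, -2.2]
finger_gap: 0.508
```

arm_command:
  commands: "0.3 0 1 0 0 0 0;0.3 0 1 0 0 0 0;0.3 0 1 0 0 0 0"

```text
time: 17.85
position: [0.5212, -0.1928, 0.1112]
eef_rot: [-1.569, -0.001, -1.425]
wrist_force: [0.3, 2.2, 5.6]
finger_gap: 0.509
```

Fz went from -3.5 to +5.6 N at TCP 0.111, so the bottle is on the tray floor at the expected height. Releasing.

arm_command:
  commands: "0.6 0 0 0 0 0 0;0.8 0 0 0 0 0 0;0.9 0 0 0 0 0 0;0.9 0 0 0 0 0 0"

```text
time: 18.25
position: [0.5203, -0.1927, 0.1102]
eef_rot: [-1.571, 0.0, -1.425]
wrist_force: [-0.2, 0.3, 0.0]
finger_gap: 0.9
```

arm_command:
  commands: "0.9 0 -20 0 0 0 0;0.9 0 -50 0 0 0 0;0.9 0 -90 0 0 0 0;0.9 0 -130 0 0 0 0;0.9 0 -150 0 0 0 0"

```text
time: 18.75
position: [0.5218, -0.1934, 0.264]
eef_rot: [-1.567, -0.003, -1.425]
wrist_force: [0.9, -0.8, 0.2]
finger_gap: 0.903
```

```bash
python3 -c "
from h import *
rel([.40,-.4,.26],8)
s,c=cap('scene','s8');cv2.imwrite('pics/s8c.png',cv2.resize(c['image'][160:400,140:400],(650,600)))"
```

```text
t 18.75 shift [ 186.7    3.9 -150.6] turn [-0.004   0.0064  0.0028] pos [ 0.5218 -0.1934  0.264 ] jaw 8.37 q6 -0.625 F [ 0.9 -0.8  0.2] T [ 0.007 -0.019  0.015] gap 0.903
```

View pics/s8c.png

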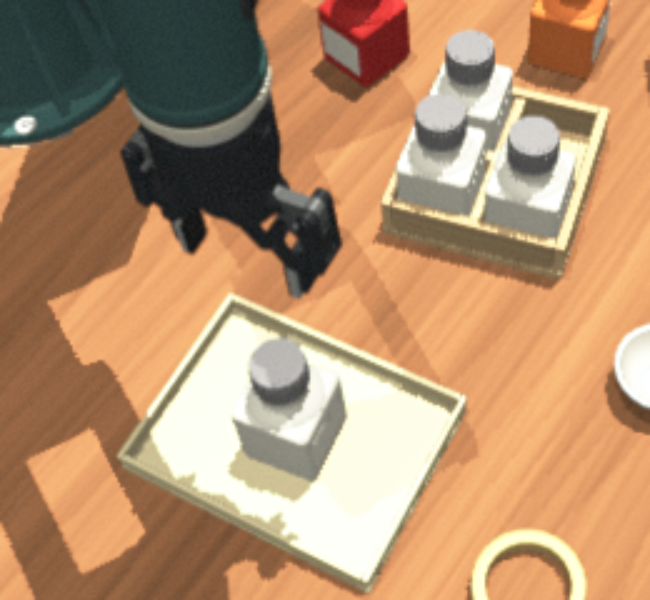

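The bottle stands upright in the middle of the tray (cap at crop 279,370). I'll clear the arm away and verify from the top camera.

arm_command:
  commands: "0.9 40 0 -30 0 0 0;0.9 80 0 -60 0 0 0;0.9 120 0 -90 0 0 0;0.9 155 0 -125 0 0 0;0.9 187 0 -150 0 0 0"

```text
time: 19.3
position: [0.3971, -0.401, 0.2597]
eef_rot: [-1.572, 0.001, -1.426]
wrist_force: [1.2, -0.7, 0.4]
finger_gap: 0.898
```

arm_command:
  commands: "0.9 40 0 -30 0 0 0;0.9 80 0 -60 0 0 0;0.9 100 0 -80 0 0 0;0.9 100 0 -80 0 0 0;0.9 100 0 -80 0 0 0"

```text
time: 19.8
position: [0.3341, -0.5099, 0.2594]
eef_rot: [-1.571, 0.002, -1.426]
wrist_force: [-0.3, 1.0, -0.6]
finger_gap: 0.904
```

```bash
python3 - <<'E'
from h import *
rel([.40,-.4,.26],8)
t=cap('top','t9');s=cap('scene','s9')
def tops(c,lo,hi,n0):
    hsv=cv2.cvtColor(c['image'],cv2.COLOR_BGR2HSV);m=cv2.morphologyEx(cv2.inRange(hsv,lo,hi),cv2.MORPH_OPEN,np.ones((3,3),np.uint8))
    n,l,st,ce=cv2.connectedComponentsWithStats(m)
    return [ce[k] for k in range(1,n) if n0<st[k][4]<450 and 0.6<st[k][2]/st[k][3]<1.7 and st[k][4]/st[k][2]/st[k][3]>.6]
A=tops(t[1],(0,10,150),(12,21,203),200);B=tops(s[1],(0,0,150),(179,14,205),120)
for a in A:
    for b in B:
        x,e=meet([ray(*t,a),ray(*s,b)])
        if max(e)<.003 and .11<x[2]<.17: print(np.round(a),np.round(b),np.round(x*1000,1),np.round(max(e)*1000,1))
print(len(A),len(B))
E
```

```text
t 19.8 shift [-99.3  -0.4  81.1] turn [ 0.      0.0047 -0.0018] pos [ 0.3341 -0.5099  0.2594] jaw 8.27 q6 -1.249 F [-0.3  1.  -0.6] T [ 0.028 -0.034  0.043] gap 0.904
[282. 213.] [353. 214.] [573.4 104.5 142.4] 0.4
[429. 243.] [250. 305.] [ 517.9 -190.6  132.5] 0.7
[292. 255.] [316. 205.] [490.4  82.8 142.6] 0.4
[251. 264.] [328. 179.] [469.7 163.6 142.4] 0.5
4 4
```

View pics/t9.png

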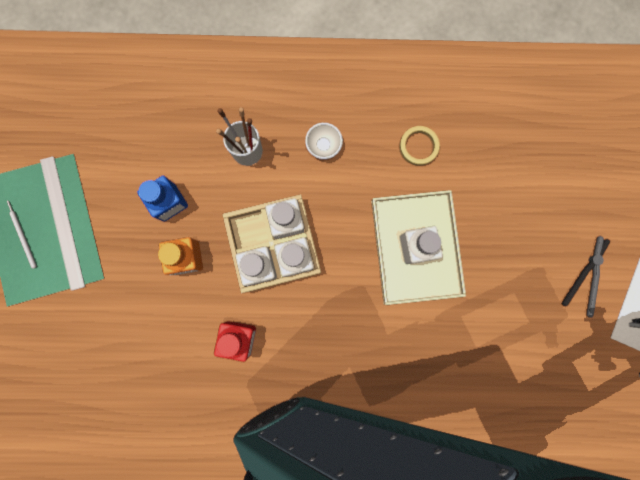

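The tray cap top measures 132.5 mm, where about 137 is expected. I'll check whether the mask was off.

```bash
python3 - <<'E'
from h import *
a=cv2.imread('pics/t9.png')[220:270,395:455]; b=cv2.imread('pics/s9.png')[285:355,215:299]
cv2.imwrite('pics/c9.png',np.hstack([cv2.resize(a,(398,332),interpolation=0),cv2.resize(b,(398,332),interpolation=0)]))
t=load('t9');s=load('s9')
for (x,box,lo) in((t,(220,270,395,455),(0,8,110)),(s,(285,355,215,299),(0,0,150))):
    hsv=cv2.cvtColor(x[1]['image'],cv2.COLOR_BGR2HSV)
    m=np.zeros((480,640),np.uint8);m[box[0]:box[1],box[2]:box[3]]=cv2.inRange(hsv,lo,(179,21 if lo[1] else 14,205))[box[0]:box[1],box[2]:box[3]]
    m=cv2.morphologyEx(m,cv2.MORPH_OPEN,np.ones((3,3),np.uint8))
    for ct in cv2.findContours(m,0,1)[0]:
        if cv2.contourArea(ct)>80: print(cv2.contourArea(ct),cv2.fitEllipse(cv2.convexHull(ct)))
E
```

```text
353.0 ((429.5067443847656, 241.61729431152344), (21.101333618164062, 22.952096939086914), 158.98577880859375)
242.0 ((250.3037567138672, 305.16949462890625), (18.076236724853516, 22.008779525756836), 71.42203521728516)
```

View pics/c9.png

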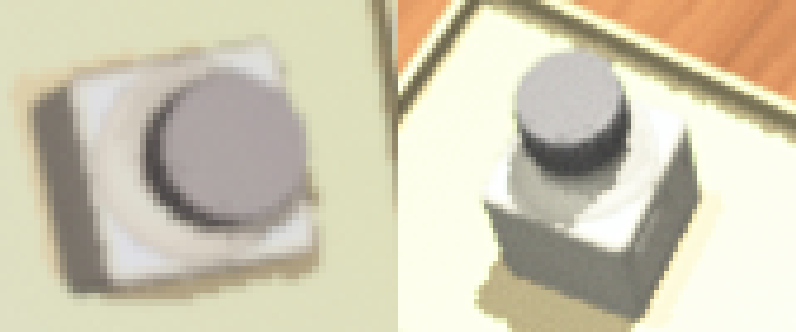

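```bash
python3 - <<'E'
from h import *
t=load('t9');s=load('s9')
for a,b in(((430,242.3),(250.5,304.8)),((429.5,241.9),(250.3,305.2)),((430,242),(250.5,305.4))):
    x,e=meet([ray(*t,a),ray(*s,b)]);print(np.round(x*1000,1),np.round(max(e)*1000,1))
for a in((430,242.3),):print(plane(*ray(*t,a),.137))
print(plane(*ray(*s,(250.5,305)),.137))
E
```

```text
[ 520.5 -191.9  136.2] 0.4
[ 520.8 -191.8  134.9] 0.5
[ 521.  -192.4  135. ] 0.1
[ 0.52012756 -0.19199165  0.137     ]
[ 0.52145126 -0.19232621  0.137     ]
```

With the refined centre pixels the cap top is at (520.5, -192, 135–136) mm. That is within pixel noise of 137, and the bottle is upright. Handing in.

```bash
python3 -c "
from h import *
print(ticket.finish_job())"
```

```text
the job is handed in; nothing more can be done
None
```

The loose cap was on the far-left bottle as seen from the robot, at about (551, 184) mm. I screwed it home and stood that bottle upright in the tray, and the job is handed in.

- **Feeling the caps:** Two caps were sound, resisting at 0.42 and 0.58 N m, so I stopped there. The loose one turned about 0.8 rad at under 0.1 N m, then came up hard at 1.58 N m. I had found it by then, so I did not touch the fourth cap.
- **Carry and placing:** I lifted the bottle over the crate and lowered it until the wrist force showed it resting on the tray floor. I then released it and moved the arm away.
- **Last checks:** The cap is at (521, -192) mm, within about 2 mm of the tray centre, and the bottle looks upright in both views. The three sound bottles are back in the crate, all at their starting height. The pot, bowl and tape look unmoved. The clock read about 20 s of the 72 s allowed.
- **Disagreements:**
  - The first automatic measurement of the placed cap's top gave 132.5 mm against the expected 137. Re-picked centres gave 135 to 136 mm, which is within pixel noise.
  - The first bottle's test was unclear until I raised it about 4 mm to remove floor friction. I then raised the next two by about 6 to 7 mm for the same reason.
  - I did not measure the final cap angles from pictures; they rest on the torque and turn readings.

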